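# Pin the backstop and ratchet the clamp onto a potted module

## Task

First push the headed pin fully home through the fork and the backstop's lug, so that the backstop is locked. Then pump the clamp's trigger towards its fixed handle, stroke by stroke, until the jaw's sprung pad presses the module against the backstop with the pad pushed about halfway into its travel; drive the jaw only with the trigger and never crush the module by letting the pad bottom out. Finish while still holding the trigger squeezed, because the clamping pressure lasts only as long as the trigger is held; leave the things around the clamp alone.

Things in the scene. Friction and masses are not known exactly. Their poses are not given: they have to be found in the camera images.
- clamp: One-hand ratchet bar clamp fixed on the bench; grey base plate 10 mm thick, x -170 to 190, y +-50 mm. Origin on the bench, z up, +x = closing direction of the jaw, all parts on y = 0: handle, trigger, black housing (x -119 to -25, top z 60 mm), toothed bar, jaw head (44 wide, top z 59), module between low ribs, backstop plate (face x = 115, top z 60), fork (x 133 to 182, top z 52).
- handle_top (a point): Middle of the top of the fixed upright black handle, at x = -105, z = 125 mm of the clamp; the post is 14 mm thick (x -112 to -98 mm) and 26 mm wide. z up, x as the clamp's.
- pin_top (a point): Centre of the top of the pin's round steel head (18 mm diameter, 7 mm thick), at x = 150, y = 0 mm of the clamp. The pin stands upright, captive in the fork's upper arm; pushed straight down it ends with the head flat on the fork, the top then 59 mm above the bench.
- pin (a joint): How far the pin is pushed down, m: 0 = 30 mm proud, 0.030 = head seated on the fork. About 4 N friction, no spring; starts between 0 and 0.004.
- backstop (a joint): How far the backstop has slid away from the jaw, m: 0 as it stands, up to 0.014. It slides at about 1 N unless the pin locks its lug (then under 1.5 mm of play).
- trigger_top (a point): Middle of the upper end of the dark steel trigger lever, 12 mm thick (x), 26 mm wide, free above z = 70 mm; pivot 72 mm below it at x = -60, z = 50 mm of the clamp. At rest it leans 0.15 rad to the jaw (this point at x = -49, z = 121 mm). Squeezed, the top swings to -x, to the handle. The 50 mm between lever and jaw head is free above z = 60 mm.
- trigger (a joint): Trigger angle, rad: 0 released (spring returns it), 0.55 at its stop. Drives the jaw 29 mm per rad once the pawl meets a tooth (6 mm pitch, up to 6 mm lost travel first); released, the pawl slips back and the jaw stays. A full stroke gives 12 mm (the first 10 to 16). Resists with 0.12 to 0.29 N m, plus 0.029 m times the jaw's load.
- jaw (a joint): How far the jaw has advanced along +x of the clamp, m: 0 to 0.050; starts between 0 and 0.012. A brake of 3 N holds it when idle; under more pad force it backs off when the trigger is released. At jaw = 0.032 the uncompressed pad just touches the module if that lies against the backstop.
- pad (a joint): How far the sprung pad is pushed into the jaw, m: 0 = free, 0.013 = bottomed out on its steel collar. Spring about 0.9 N per mm plus 0.9 N. Aim at about 0.0065.
- pad_face (a point): Centre of the front face of the round dark rubber pad (26 mm diameter, 6 mm thick) on the jaw, 30 mm above the bench, at x = 39 mm + jaw - pad of the clamp. x: closing direction.
- module: Potted electronic module, grey block on an aluminium plate, 44 x 40 x 38 mm with four short brass pins on top, loose on the base plate between the ribs; it stands up to 10 mm short of the backstop and is slid there by the pad. Origin: centre of its underside, z up, x as the clamp's x.
- multimeter: Hand meter 150 x 76 x 40 mm lying near the clamp, to be left alone. Origin: centre of its underside.
- cup_screws: Small white cup of screws, 58 mm wide, 26 mm high, to be left alone. Origin: centre of its underside.
- driver_red: Screwdriver with red handle, 178 mm long, to be left alone. Origin: centre of its underside.
- tape_roll: Roll of amber tape, 62 mm wide, 19 mm high, to be left alone. Origin: centre of its underside.
Not all that is in view belongs to the job. Leave any green or red look-alike of the module alone.

How it is judged (in metres and radians):
On the way, in this order (a step that is already met when the one before it is completed fails the run):
1. the pin is pushed home: its head sits on the fork (value of joint pin above 0.0275 m), for 0.2 s.
2. the pad presses the module against the backstop (over 1 N) while the robot works the trigger (contact force between pad and module above 1 N and contact force between module and backstop above 0.5 N and contact force between any of the fingers, the arm and trigger above 0.5 N), for 0.2 s.
At the end, for the whole second after the job is handed in: Trigger still held squeezed (over 1 N, past 0.03 rad), robot off jaw and module; pin home (over 27.5 mm), backstop within 2.5 mm of its place, pad pushed in 4 to 9.5 mm, pressing the module (over 3.5 N), upright and down on the base plate, against the backstop (over 1.5 N) (value of joint pin above 0.0275 m and value of joint backstop below 0.0025 m and value of joint pad between 0.004 and 0.0095 m and contact force between pad and module above 3.5 N and contact force between module and backstop above 1.5 N and z of module in the frame of clamp below 0.0125 m and angle between module's own z axis and vertical below 0.08 rad and contact force between any of the fingers, the arm and trigger above 1 N and value of joint trigger above 0.03 rad and contact force between each of the fingers, the arm and jaw below 0.3 N and contact force between each of the fingers, the arm and module below 0.3 N); the arm keeps its last pose, push and grip.
It fails at once if the module is crushed: the pad is pushed in more than 11.5 mm (value of joint pad above 0.0115 m).
It fails at once if the robot pushes the jaw or its pad directly (over 3 N) (contact force between any of the fingers, the arm and jaw above 3 N).
It fails at once if a bystander is moved more than 20 mm (distance of any of multimeter, cup_screws, driver_red, tape_roll from where it was at the start of the episode above 0.02 m).
It also fails if it takes over 72 s, if anything falls off the work surface, if the arm or the gripper's body presses on something with over 40 N, if the wrist force passes 120 N, or if a joint passes its speed limit or range.

## Robot

A 6-joint arm with a two-finger parallel gripper is mounted at the origin on a cart in front of the work surface, level with it; the furniture and walls round the work are solid. World frame = base frame: x ahead of the robot, y to its left, z up, the work surface at z = 0. Lengths are in m, angles in degrees, forces in N, time in s.
With the tool pointing down it reaches from about 0.325 to 0.775 m from the base axis. Payload 5.5 kg.
Tool frame: the origin (TCP) lies at the centre of the arm's flange, where the gripper is bolted on; the fingertips stand 182 mm ahead of it and the grasp point (between the pads) lies 163 mm ahead of it; z points along the fingers, y is the line along which they close (so a half turn about z gives the same grasp; the last joint's range is limited). The gripper opens to 88 mm and grips with 3 to 60 N. Pads are 20 mm wide; open, the fingers measure 115 mm over their backs; the gripper's body (75 mm by 178 mm) begins 61 mm behind the grasp point.
Start: joints at [64.933, 5.22, 70.514, -0, 104.267, -3.249], TCP at [0.223, 0.557, 0.405] pointing down, gripper open.
Joint ranges: [-164.24, 164.24], [-49.07, 125.15], [9.68, 141.18], [-86.29, 266.29], [3.28, 154.24], [-151.56, 151.56]. Speed limits (degrees/s): [147.25, 147.25, 172.46, 180, 180, 180].

## Interface

Orientations are given as [roll, pitch, yaw] about the fixed x, y, z axes, in that order (R = Rz(yaw) Ry(pitch) Rx(roll)).
In Python, from station import r gives the robot as it stands. The module is installed in compiled form; this text tells all that it offers. Calls block until the motion is done:
- r.reach(position, orientation): joint-space move of the TCP to a pose.
- r.servo_line(position, rotation=None, speed=0.15): straight line of the TCP; rotation=None keeps the orientation; speed is the mean speed in m/s.
- r.move_joints(angles): joint-space move.
- r.let_go() and r.grab(squeeze=None): open the fingers fully, or close them until they stop; squeeze is the grip in N (None keeps the last).
- r.wait(seconds).
- r.inverse_kinematics(position, orientation): joint angles nearest the present ones, or None.
- r.sense(): the state.
- r.snapshot(name): name is "scene" or "side" or "wrist"; returns a dict with "frame" (400x640x3 uint8, red, green, blue), "fx", "fy", "cx", "cy" (pixels), "R" (3x3) and "t" (3): a world point X has camera coordinates R X + t. Camera axes: x right, y down, z forward; pixel columns grow to the right and rows downward; lengths in m; the calibration is good to about 2 mm. The wrist camera is an equidistant fisheye: a pixel r from the principal point sees the ray r / f radians off the axis. A picture is of the moment at which its call begins. There is no depth.
A pose or a line that the arm cannot do raises r.IKError and nothing moves.
- r.hand_in(): hands the job in; it is judged then, once.
The state is a dict: "clock": time; "joints": joint angles; "joint_vel": joint speeds; "joint_torque": joint torques, N m; "tcp_pos": TCP position; "orientation": TCP orientation; "contact_force": force on the tool from outside, world axes, zero at the start; "torque": the same for the moment, N m; "opening": finger opening in m; "gripper_force": force on a finger pad.
Only numpy, scipy, OpenCV 4.12 (cv2) and the standard library are available. Lean on these libraries where they do the work, as an engineer would, in place of code of your own. Each camera call takes 0.05 s, during which the arm holds its last target. There are 200 camera calls.

## Working session

There is one attempt and no reset: what is moved stays moved. The work goes in short steps, each a Python script; the robot and the scene stay as the last script left them, time stands still between calls to the robot, and variables do not carry over. Pictures are saved under pics/ and viewed, at most 10 in all, crops included, and the job is handed in when it is done.

```bash
mkdir -p pics; python3 - <<'E'
from station import r
import cv2,pickle
for n in("scene","side"):
    s=r.snapshot(n); pickle.dump(s,open(f"{n}.pkl","wb")); cv2.imwrite(f"pics/{n}.png",s["frame"][:,:,::-1]); print(n,s["fx"],s["cx"],s["R"],s["t"])
print(r.sense())
E
```

```text
scene 416.3983286040973 315.99085376294704 [[ 0.45508571 -0.8902777  -0.01739586]
 [-0.6226317  -0.3041847  -0.72097256]
 [ 0.63657424  0.33893552 -0.69274523]] [-0.39416066  0.3498617   0.89178775]
side 374.0733474604589 320.47008276316456 [[ 0.83045486 -0.55704673  0.00660806]
 [-0.23658361 -0.36339232 -0.90109612]
 [ 0.50435396  0.74675629 -0.43356905]] [-0.56283096  0.15158017  0.84551073]
{'clock': 0.1, 'joints': array([ 6.49345049e+01,  5.25792380e+00,  7.05752509e+01,  2.11935055e-04,
        1.04263602e+02, -3.24994827e+00]), 'joint_vel': array([ 0.05316364, -0.1244648 , -0.19549635,  0.03360647,  0.02054782,
       -0.1501948 ]), 'joint_torque': array([ 1.76478767e-03, -4.47861779e+01, -4.07567096e+01,  6.99597155e-02,
        2.85677088e-02, -9.72709699e-05]), 'tcp_pos': array([0.22300937, 0.55707692, 0.40362609]), 'orientation': array([-1.79903390e+02, -5.69162936e-03,  1.58184500e+02]), 'contact_force': array([-0.9106611 ,  0.85854388, -0.18052217]), 'torque': array([-0.02484821,  0.00597807, -0.03656323]), 'gripper_force': 0.0, 'opening': 0.0876998218671691}
```

View pics/scene.png

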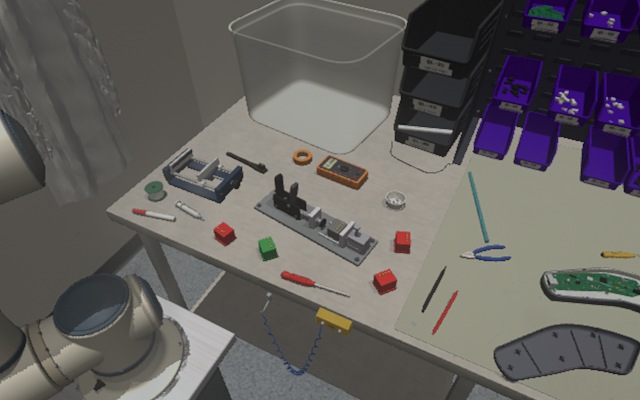

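View pics/side.png

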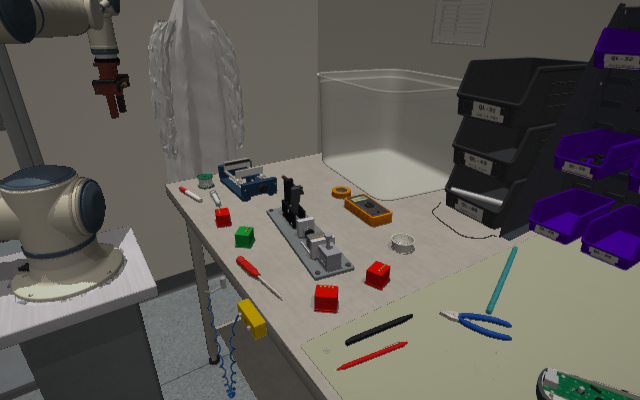

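The clamp is at about (315,220) in the scene view and (308,235) in the side view. Handle and trigger are at its left end, the fork at its right. The red and green blocks around it are look-alikes of the module. I'll enlarge both views.

```bash
python3 - <<'E'
import cv2,numpy as np
a=cv2.imread("pics/scene.png")[165:270,245:385]; b=cv2.imread("pics/side.png")[165:285,255:365]
cv2.imwrite("pics/c1.png",cv2.resize(a,None,fx=5.5,fy=5.5,interpolation=cv2.INTER_CUBIC))
cv2.imwrite("pics/c2.png",cv2.resize(b,None,fx=5,fy=5,interpolation=cv2.INTER_CUBIC))
E
```

```text
(no output)
```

View pics/c1.png

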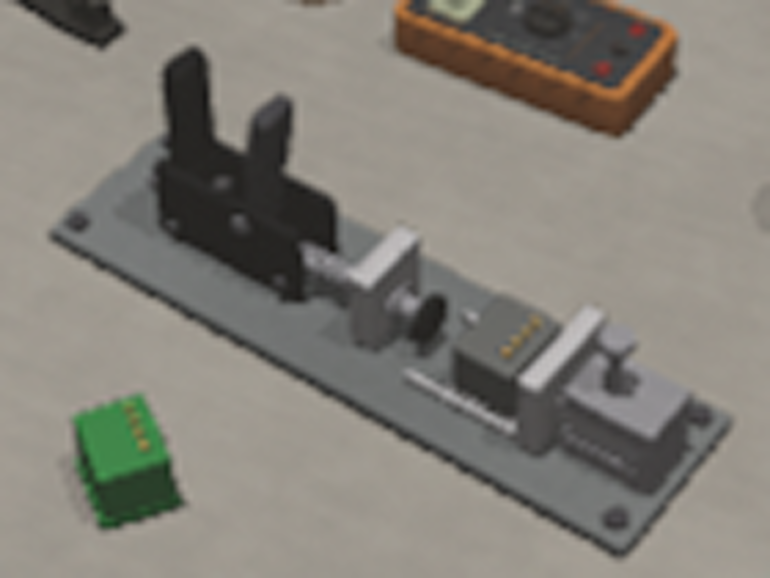

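View pics/c2.png

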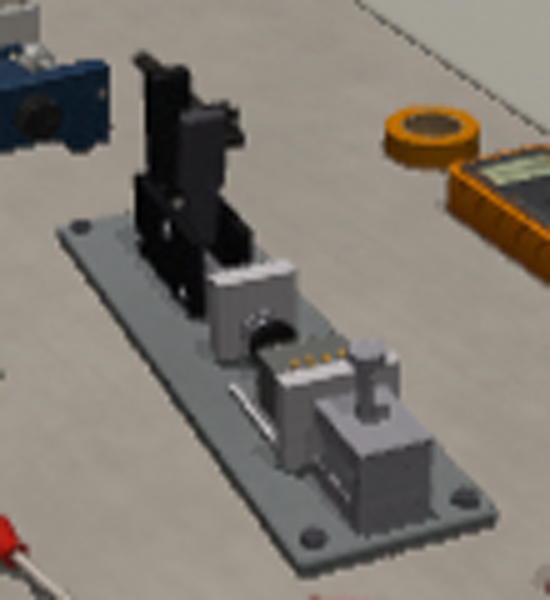

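```bash
cat > fit.py <<'E'
import pickle,numpy as np
from scipy.optimize import least_squares
P=dict(nl=(-170,-50,10),nr=(190,-50,10),fr=(190,50,10),pin=(150,0,87),h=(-105,0,125),t=(-49,0,121))
obs={"scene":(5.5,245,165,dict(nl=(52,233),nr=(622,547),fr=(731,418),pin=(613,337),h=(186,60),t=(273,106))),
"side":(5,255,165,dict(nl=(58,230),nr=(298,570),fr=(497,514),pin=(369,349),h=(168,70),t=(205,113)))}
cam={n:pickle.load(open(n+".pkl","rb")) for n in obs}
def W(p,q):
    c,s=np.cos(p[2]),np.sin(p[2]);q=np.array(q)/1e3
    return np.array([p[0]+c*q[0]-s*q[1],p[1]+s*q[0]+c*q[1],q[2]])
def res(p):
    o=[]
    for n,(k,u,v,d) in obs.items():
        m=cam[n]
        for a,(x,y) in d.items():
            X=m["R"]@W(p,P[a])+m["t"]
            o+=[m["fx"]*X[0]/X[2]+m["cx"]-(u+(x+.5)/k-.5),m["fy"]*X[1]/X[2]+m["cy"]-(v+(y+.5)/k-.5)]
    return np.array(o)
b=min((least_squares(res,[.4,.3,y],loss="soft_l1") for y in(0,-1.5,1.5,3)),key=lambda s:s.cost)
print(b.x,np.degrees(b.x[2]));print(res(b.x).reshape(2,-1,2).round(1))
np.save("pose.npy",b.x)
for a in("pin","h","t"):print(a,W(b.x,P[a]),np.hypot(*W(b.x,P[a])[:2]))
E
python3 fit.py
```

```text
[ 0.51782957 -0.15824437 -1.74123086] -99.76517923920443
[[[-1.4 -0.6]
  [-0.3  1.7]
  [ 0.4  0.5]
  [ 0.3  0.5]
  [-0.8  0.3]
  [-0.4  1.1]]

 [[ 0.3 -1. ]
  [ 0.4 -0.5]
  [ 1.2 -0.2]
  [-0.2 -0.4]
  [ 0.5 -0.2]
  [ 0.4  0. ]]]
pin [ 0.49238798 -0.30607105  0.087     ] 0.579763231977863
h [ 0.53563868 -0.0547657   0.125     ] 0.538431125109932
t [ 0.52614049 -0.10995433  0.121     ] 0.5375069900486062
```

Residuals are about 1 px, which is fine. I'll close the fingers, go above the pin and take one close look.

```bash
cat > h.py <<'E'
from station import r
import numpy as np,cv2,pickle
p=np.load("pose.npy"); ORI=[180,0,float(np.degrees(p[2])+180)]
c,s=np.cos(p[2]),np.sin(p[2])
def W(x,y,z): # clamp mm -> world m
    x,y,z=x/1e3,y/1e3,z/1e3; return [float(p[0]+c*x-s*y),float(p[1]+s*x+c*y),float(z)]
def T(x,y,z): return W(x,y,z+182)   # TCP for fingertips at clamp point
def F(f0=np.zeros(3)): # force in the clamp axes
    d=np.mean([(r.wait(.02),r.sense()["contact_force"])[1] for _ in range(4)],0)-f0
    return np.array([c*d[0]+s*d[1],-s*d[0]+c*d[1],d[2]])
def tip():
    q=r.sense()["tcp_pos"]; d=q[:2]-p[:2]
    return np.round(1e3*np.array([c*d[0]+s*d[1],-s*d[0]+c*d[1],q[2]-.182]),1)
def pic(n,name,crop=None,k=1):
    m=r.snapshot(n); pickle.dump(m,open(name+".pkl","wb")); a=m["frame"][:,:,::-1]
    if crop: a=a[crop[1]:crop[3],crop[0]:crop[2]]
    cv2.imwrite(f"pics/{name}.png",cv2.resize(a,None,fx=k,fy=k,interpolation=cv2.INTER_CUBIC)); return m
E
python3 - <<'E'
from h import *
r.grab(10); r.reach(T(150,0,200),ORI); r.servo_line(T(150,0,105),speed=.15); r.wait(.2)
print(tip(),r.sense()["clock"],F(),r.sense()["opening"])
a=r.snapshot("scene")["frame"][200:260,320:400,::-1]; b=r.snapshot("side")["frame"][200:280,290:370,::-1]
a=cv2.resize(a,(400,300),interpolation=2); b=cv2.resize(b,(400,400),interpolation=2)
cv2.imwrite("pics/pin.png",np.hstack([np.vstack([a,np.zeros((100,400,3),'uint8')]),b]))
E
```

```text
[150.1   0.2 106.5] 5.5917 [-0.42940034 -0.07390844  0.0576934 ] 0.00026093081959146884
```

View pics/pin.png

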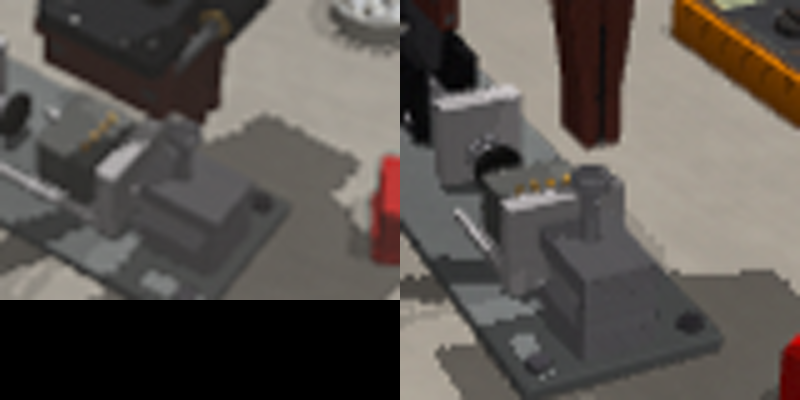

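The fingertips hang near the pin head, at (590,142) over (597,175) in the side crop. I'll check that against the projection of the commanded tip and head.

```bash
python3 - <<'E'
from h import *
for n,k,o,off in(("scene",5,(320,200),(0,0)),("side",5,(290,200),(400,0))):
    m=pickle.load(open(n+".pkl","rb"))
    for l,q in(("head",(150,0,87)),("tip",tuple(tip())),("tip+x",(160,0,106)),("tip-x",(140,0,106)),("tip+y",(150,13,106)),("tip-y",(150,-13,106)),("far+20x",(170,0,106))):
        X=m["R"]@W(*q)+m["t"]; u=np.array([m["fx"]*X[0]/X[2]+m["cx"],m["fy"]*X[1]/X[2]+m["cy"]])
        print(n,l,((u-o)*k+off).round())
E
```

```text
scene head [182. 132.]
scene tip [184. 106.]
scene tip+x [201. 115.]
scene tip-x [167.  97.]
scene tip+y [198.  90.]
scene tip-y [169. 122.]
scene far+20x [218. 123.]
side head [591. 170.]
side tip [592. 133.]
side tip+x [602. 143.]
side tip-x [582. 122.]
side tip+y [618. 127.]
side tip-y [565. 138.]
side far+20x [612. 154.]
```

Tip and head line up within 2–3 mm, so I'll push.

```bash
python3 - <<'E'
from h import *
f0=r.sense()["contact_force"]
for z in [95,84,76,70,65,62,60,59,58,57,56,55,54,53]:
    r.servo_line(T(150,0,z),speed=.04); f=F(f0); t=tip(); print(z,t,f.round(1))
    if f[2]>14: break
r.wait(.3); r.servo_line(T(150,0,130),speed=.2); print(r.sense()["clock"])
a=r.snapshot("scene")["frame"][165:270,245:385,::-1]; b=r.snapshot("side")["frame"][165:285,255:365,::-1]
a=cv2.resize(a,(400,300),interpolation=2); b=cv2.resize(b,(400,436),interpolation=2)
cv2.imwrite("pics/pin2.png",np.hstack([np.vstack([a,np.zeros((136,400,3),'uint8')]),b]))
E
```

```text
95 [150.   -0.   94.8] [ 0.2 -0.1  0.8]
84 [ 1.50e+02 -1.00e-01  8.37e+01] [-0.5 -0.5  0.1]
76 [ 1.499e+02 -1.000e-01  7.550e+01] [-0.2 -0.3  0.3]
70 [ 1.50e+02 -1.00e-01  6.95e+01] [ 0.  -0.3  0.6]
65 [ 1.50e+02 -1.00e-01  6.46e+01] [-0.2 -0.4 -0.1]
62 [150.    0.   61.8] [ 0.  -0.3  0.4]
60 [150.   0.  60.] [-0.5 -0.4  2. ]
59 [150.    0.   59.3] [-0.8 -2.   4.5]
58 [150.   -0.   59.2] [-1.5 -3.7  9.3]
57 [ 1.50e+02 -1.00e-01  5.92e+01] [-2.5 -5.6 12.8]
56 [ 1.499e+02 -1.000e-01  5.910e+01] [-3.1 -7.2 17.2]
10.5583
```

View pics/pin2.png

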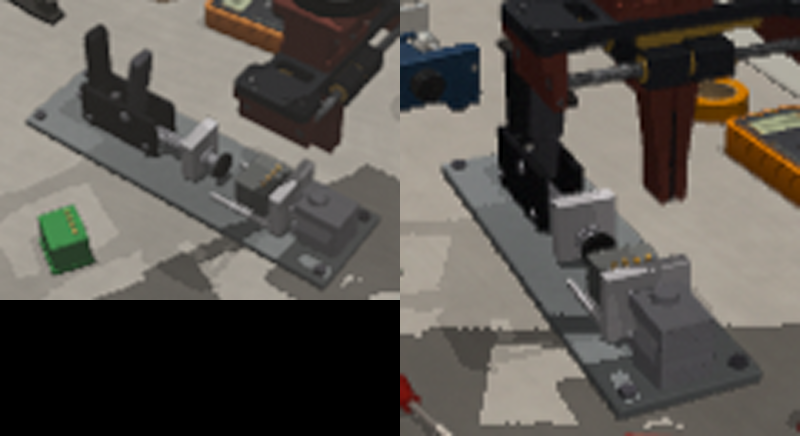

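The pin is seated: it stopped at z 59.2 and the head lies flat on the fork in the picture. Next is the first trigger stroke with force monitoring. I'll also estimate the jaw's start from the pad disk at c1 (430,318).

```bash
cat >> h.py <<'E'
def padx(u,v,n="scene"):
    from scipy.optimize import minimize_scalar
    m=pickle.load(open(n+".pkl","rb"))
    def e(x):
        X=m["R"]@W(x,0,30)+m["t"]; return np.hypot(m["fx"]*X[0]/X[2]+m["cx"]-u,m["fy"]*X[1]/X[2]+m["cy"]-v)
    s=minimize_scalar(e,bounds=(0,120),method="bounded"); return s.x,s.fun
from scipy.optimize import brentq
def theta(f,zt=90):
    def g(th):
        a=.15-th
        return (-60+72*np.sin(a)+6*np.cos(a) if a>=0 else -60+np.tan(a)*(zt-50+6*np.sin(a))+6*np.cos(a))-f
    return brentq(g,-.3,.8)
def stroke(xs,f0,fmax=14):
    for x in xs:
        r.servo_line(T(x,0,90),speed=.05); f=F(f0); t=tip(); print(x,t[0],round(theta(t[0]-10),3),f.round(1))
        if f[0]>fmax: print("stop"); break
E
python3 - <<'E'
from h import *
print("jaw0",padx(245+430.5/5.5-.5,165+318.5/5.5-.5))
r.servo_line(T(150,0,160),speed=.25); r.reach(T(-18,0,150),ORI); r.servo_line(T(-18,0,90),speed=.15); r.wait(.1)
f0=r.sense()["contact_force"]; print(tip(),r.sense()["clock"])
stroke([-26,-30,-33,-36,-39,-42,-45,-48,-51,-54,-57,-60,-62,-64],f0)
print(r.sense()["clock"])
E
```

```text
jaw0 (np.float64(43.878408043061576), np.float64(1.0911928550696208))
[-17.4   0.4  91.6] 12.2833
-26 -26.3 -0.101 [0.1 0.4 0.2]
-30 -30.1 -0.046 [-0.1  0.1 -0.3]
-33 -33.0 -0.004 [-0.4 -0.2  0.3]
-36 -35.7 0.034 [2.8 0.3 0.5]
-39 -39.0 0.08 [ 3.1 -0.8  2.6]
-42 -42.1 0.124 [3.6 0.5 2.7]
-45 -45.1 0.178 [3.4 0.4 2.5]
-48 -47.6 0.24 [5.5 0.7 3.9]
-51 -50.5 0.313 [ 5.8 -0.6  4.4]
-54 -53.4 0.385 [ 6.5 -0.7  4.2]
-57 -56.4 0.457 [6.6 0.2 3.6]
-60 -59.2 0.523 [6.9 0.3 2.1]
-62 -61.1 0.566 [8.  1.2 1.2]
-64 -62.8 0.603 [8.9 1.5 0.6]
16.775
```

```bash
python3 - <<'E'
from h import *
f0=r.sense()["contact_force"]-np.array([c,s,0])*8.9
stroke([-65,-66,-67,-68],f0,15)
r.servo_line(T(-24,0,90),speed=.15); r.wait(.15); print(tip(),r.sense()["clock"],F())
a=r.snapshot("scene"); b=r.snapshot("side")
a=a["frame"][190:250,300:380,::-1]; b=b["frame"][195:255,280:340,::-1]
a=cv2.resize(a,None,fx=5,fy=5,interpolation=2); b=cv2.resize(b,None,fx=5,fy=5,interpolation=2)
cv2.imwrite("pics/j1.png",np.hstack([a,b]))
E
```

```text
-65 -63.2 0.612 [11.6  0.5 -0.7]
-66 -63.6 0.62 [14.5  0.3 -0.4]
-67 -64.0 0.629 [17.6  0.1 -0.9]
stop
[-25.1  -0.   89.7] 18.3083 [ 0.17612283 -0.56520779 -0.04847485]
```

View pics/j1.png

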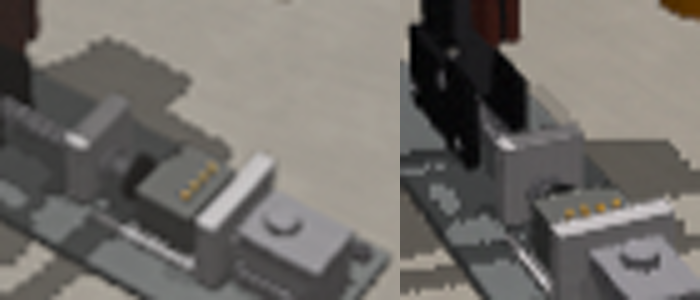

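Jaw head top corners in the scene view: before c1 (415,238) and (352,278), now (127,97) and (67,140) in the crop. The pad disk is now at (137,178).

```bash
python3 - <<'E'
from h import *
m=pickle.load(open("scene.pkl","rb"))
def pl(u,v,z):
    d=m["R"].T@np.array([(u-m["cx"])/m["fx"],(v-m["cy"])/m["fy"],1]); o=-m["R"].T@m["t"]
    X=o+d*(z/1e3-o[2])/d[2]; e=X[:2]-p[:2]; return 1e3*np.array([c*e[0]+s*e[1],-s*e[0]+c*e[1]])
for a,b in(((415.5,238.5),(127.5,97.5)),((352.5,278.5),(67.5,140.5)),((383,287),(97,150))):
    A=pl(245+a[0]/5.5-.5,165+a[1]/5.5-.5,59);B=pl(300+b[0]/5-.5,190+b[1]/5-.5,59);print(A,B)
print(padx(300+137.5/5-.5,190+178.5/5-.5))
# module top (z48): near-left corner & backstop
E
```

```text
[21.24412244 21.09813376] [34.66850798 25.47442382]
[ 12.66358087 -18.71968281] [ 27.63863415 -19.00971836]
[ 28.06412982 -14.56999078] [ 44.40585223 -15.36226357]
(np.float64(58.7069763022835), np.float64(0.6334135021521392))
```

The jaw advanced about 14.5 mm and now sits near 19. The second full stroke should bring it to about 31.

```bash
python3 - <<'E'
from h import *
f0=r.sense()["contact_force"]
stroke([-34,-38,-41,-44,-47,-50,-53,-56,-58,-60,-62,-64,-65,-66],f0,14)
r.servo_line(T(-24,0,90),speed=.15); r.wait(.15); print(tip(),r.sense()["clock"],F(f0))
a=r.snapshot("scene"); b=r.snapshot("side")
a=a["frame"][190:250,300:380,::-1]; b=b["frame"][195:255,280:340,::-1]
a=cv2.resize(a,None,fx=5,fy=5,interpolation=2); b=cv2.resize(b,None,fx=5,fy=5,interpolation=2)
cv2.imwrite("pics/j2.png",np.hstack([a,b]))
E
```

```text
-34 -34.3 0.014 [0.3 1.7 0.9]
-38 -37.9 0.065 [2.5 0.9 1.3]
-41 -41.0 0.108 [2.6 0.8 2. ]
-44 -44.0 0.15 [3.8 1.1 2.7]
-47 -46.7 0.218 [5.5 0.7 3.3]
-50 -49.5 0.288 [6.  0.5 4.6]
-53 -52.5 0.363 [6.4 0.3 4.3]
-56 -55.4 0.433 [6.6 0.2 4.1]
-58 -57.3 0.479 [7.  0.6 3.8]
-60 -59.1 0.52 [8.2 0.8 2.8]
-62 -61.0 0.564 [8.5 1.6 1.8]
-64 -62.8 0.603 [9.5 2.4 0.3]
-65 -63.2 0.612 [12.3  2.2  0.1]
-66 -63.6 0.62 [15.1  1.7  0.2]
stop
[-25.   -0.   89.8] 23.5917 [-0.1697961   1.13331049  0.39002195]
```

View pics/j2.png

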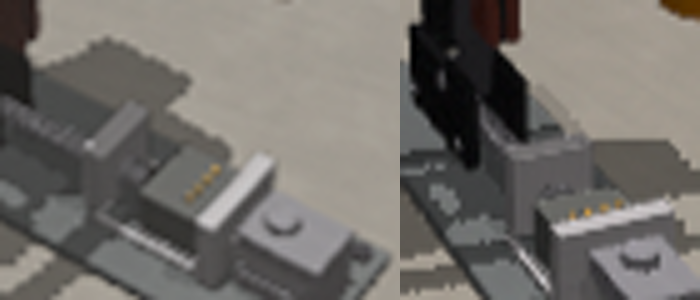

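The jaw moved about 12 mm more and is near 31, almost at the touching point. For the last stroke I'll use fine steps and stop on the force in excess of the stroke 2 baseline. The target excess is about 4.7 N, for a pad force near 6.7 N.

```bash
python3 - <<'E'
from h import *
bx=[34.3,37.9,41,44,46.7,49.5,52.5,55.4,57.3,59.1,61.0,62.8]; bf=[0.3,2.5,2.8,3.7,5.5,5.9,6.4,6.6,6.8,7.4,8.1,9.1]
f0=np.mean([(r.wait(.02),r.sense()["contact_force"])[1] for _ in range(6)],0)
for x in [-34,-40,-43,-45]+list(range(-46,-62,-1)):
    r.servo_line(T(x,0,90),speed=.05); f=(F(f0)+F(f0))/2; t=tip(); e=f[0]-np.interp(-t[0],bx,bf)
    print(x,t[0],round(theta(t[0]-10),3),f.round(1),round(e,1))
    if e>4.2: break
print(r.sense()["clock"])
a=r.snapshot("scene"); b=r.snapshot("side")
a=a["frame"][190:250,300:380,::-1]; b=b["frame"][195:255,280:340,::-1]
a=cv2.resize(a,None,fx=5,fy=5,interpolation=2); b=cv2.resize(b,None,fx=5,fy=5,interpolation=2)
cv2.imwrite("pics/j3.png",np.hstack([a,b]))
E
```

```text
-34 -34.1 0.011 [-0.2  0.5  0.3] -0.5
-40 -39.9 0.093 [2.1 0.1 1.5] -0.6
-43 -43.0 0.136 [2.6 0.3 2.1] -0.8
-45 -45.0 0.175 [ 3.6 -0.2  2.8] -0.7
-46 -45.7 0.193 [ 5.4 -0.1  3.2] 0.6
-47 -46.5 0.213 [6.1 0.2 3.5] 0.7
-48 -47.3 0.233 [6.8 0.1 4.1] 1.2
-49 -48.3 0.258 [ 6.7 -0.1  4.3] 1.0
-50 -49.3 0.283 [ 6.9 -0.3  4.6] 1.1
-51 -50.2 0.306 [ 7.1 -0.6  4.6] 1.1
-52 -51.1 0.328 [ 7.6 -0.6  4.4] 1.5
-53 -52.1 0.353 [ 7.9 -0.5  4.6] 1.5
-54 -53.0 0.375 [ 8.2 -0.7  4.8] 1.8
-55 -54.0 0.399 [ 8.4 -0.5  4.7] 1.9
-56 -54.9 0.421 [ 9.3 -0.7  4.2] 2.7
-57 -55.8 0.443 [ 9.1 -0.7  3.9] 2.4
-58 -56.7 0.464 [ 9.8 -0.1  3.9] 3.1
-59 -57.6 0.486 [10.  -0.1  3.6] 3.1
-60 -58.5 0.507 [10.6  0.   3. ] 3.4
-61 -59.4 0.527 [11.1  0.2  3. ] 3.5
31.6417
```

View pics/j3.png

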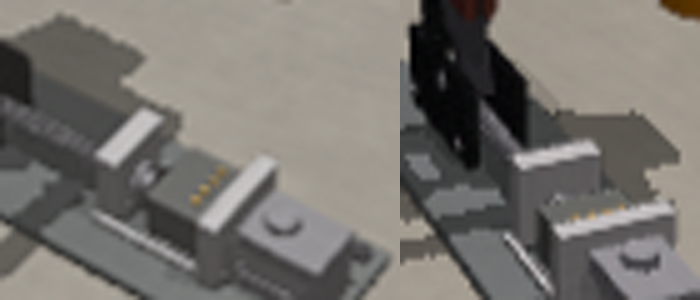

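The module has moved up to the backstop. By force the pad is in about 5 mm. I'll cross-check the jaw advance by setting the first picture and the present one side by side.

```bash
python3 - <<'E'
from h import *
a=cv2.imread("pics/scene.png")[206:243,305:385]; m=pic("scene","now"); b=m["frame"][206:243,305:385,::-1]
b=np.clip(b*1.3,0,255).astype('uint8')
cv2.imwrite("pics/cmp.png",np.vstack([cv2.resize(x,None,fx=8,fy=8,interpolation=2) for x in(a,b)]))
print(tip(),r.sense()["clock"],r.sense()["contact_force"])
E
```

```text
[-59.4  -0.   90.1] 31.7917 [ -2.02742512 -11.41166488   1.81519602]
```

View pics/cmp.png

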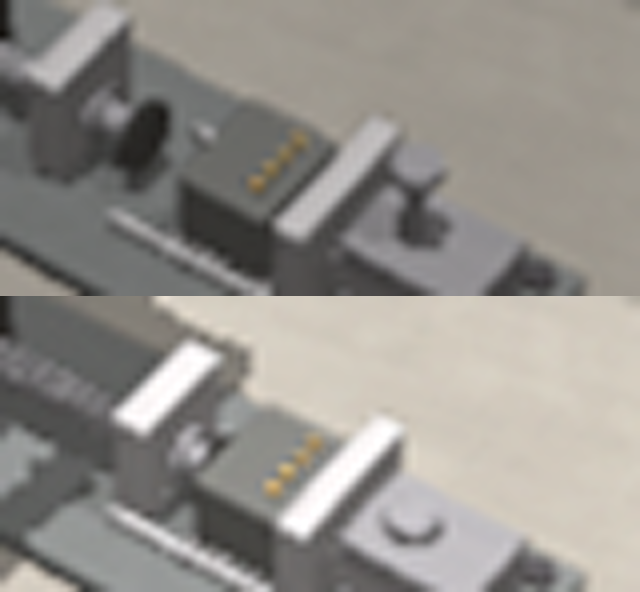

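```bash
python3 - <<'E'
from h import *
m=pickle.load(open("scene.pkl","rb"))
def pl(u,v,z):
    u=305+(u+.5)/8-.5; v=206+(v+.5)/8-.5
    d=m["R"].T@np.array([(u-m["cx"])/m["fx"],(v-m["cy"])/m["fy"],1]); o=-m["R"].T@m["t"]
    X=o+d*(z/1e3-o[2])/d[2]; e=X[:2]-p[:2]; return (1e3*np.array([c*e[0]+s*e[1],-s*e[0]+c*e[1]])).round(1)
print("jaw",pl(79.5,45,59),pl(167,91,59)); print("mod",pl(279,160,48),pl(294,169.5,48))
print("pad0 disc",pl(148,136,30),"disc top/bottom",pl(158,102,43),pl(140,170,17)); print("backstop face",pl(278,232,60),pl(380,120,60))
E
```

```text
jaw [16.6  2.2] [52.9  2.3]
mod [95.  7.] [101.3   6.4]
pad0 disc [43.9  3.7] disc top/bottom [44.6  8.6] [43.9 -1. ]
backstop face [118.1 -27.7] [117.7  31.9]
```

The jaw has advanced 36.3 mm from a start near 2 mm, so the pad is in about 6.3 mm. The force gives about 5 mm. Both are inside the 4–9.5 mm window, so I'll hold here and hand in.

```bash
python3 - <<'E'
from h import *
r.wait(.4); print(tip(),r.sense()["contact_force"],r.sense()["clock"]); print(r.hand_in())
E
```

```text
[-59.4  -0.   90. ] [ -2.20355367 -10.67050611   2.63943364] 32.1917
the job is handed in; nothing more can be done
None
```

I handed the job in at about 32 s of the 72 s allowed: the pin is seated, the trigger is held squeezed, and the pad is an estimated 5–6 mm in, pressing the module against the backstop; the hand-in call gave no verdict.

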